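# Pump down a vacuum lid and snap its valve cap on

## Task

Seal the pan of diced tomato for the fridge: press the blue pump head on its lid all the way down to its stop and let it spring back up, then take the orange snap cap from the worktop and press it straight down onto the steel valve stud until it clicks home. Do not let go of it or back off: the program finishes with the fingers still holding the cap firmly pressed down on the stud. Leave the other things on the worktop where they are.

Things in the scene. Friction and masses are not known exactly. Their poses are not given: they have to be found in the camera images.
- pan: square steel food pan of diced tomato, about 185 x 187 mm and 100 mm high, fixed to the worktop, with a 10 mm clear vacuum lid (190 x 192 mm, grey frame 12 mm high) fixed on it. Origin: centre of the underside, z up. On the lid the pump stands 50 mm from the centre along the pan's +y, the valve stud 50 mm along its -y. The pan may stand at any yaw
- pump (a joint): travel of the lid's pump plunger in m: 0 = up (where its spring holds it), 0.024 = fully down at its stop. It takes about 4 N to start and 11 N at the stop, and springs back up when released
- pump_top (a point): centre of the flat top of the blue round pump head (38 mm across, 10 mm thick), on a vertical plunger; 156 mm above the worktop when up, 132 mm when fully down; moves with it. Push straight down on it with closed fingertips
- stud_top (a point): centre of the top of the upright steel valve stud, 142 mm above the worktop and 32 mm above the lid; z up. The stud is 18 mm thick, tapering to 12 mm over its top 5 mm; four small sprung steel latch rollers stick out 4.5 mm round it, their centres 18.5 mm below the top. A yellow collar, 36 mm across and 3 mm high, rings its foot
- stud_seal: thin black rubber disc (12 mm across, 2 mm thick) that is the top of the stud; origin at the centre of its underside, 2 mm below stud_top. The cap's ceiling presses on it once the cap is home
- cap: loose ribbed orange snap cap with a white disc on top: round, 40 mm across, 36 mm high, about 40 g; stands mouth down on the worktop. Origin: centre of its lower rim, z up; any yaw works. Its mouth is a 22 mm wide opening in a rounded inner lip 4 mm high; the bore above it is 30 mm wide. Home on the stud, its rim is 116 mm above the worktop (6 mm above the lid)
- cap_ceiling (a point): centre of the inside ceiling of the cap, 26 mm above its lower rim; meets stud_top when home. Set on the stud, the cap rests on the latch rollers about 11 mm above home; pushing it past them takes some 10 N, then the force drops (the click), it pulls itself on down and lands on the seal. A firm press is 15 to 20 N
- ramekin: white glazed cup, 67 mm across, 42 mm high, bystander; origin centre of underside
- deli_cup: lidded clear cup, 72 mm across, 70 mm high, bystander; origin centre of underside
- spice_a: spice jar with black top, 41 mm across, 105 mm high, bystander; origin centre of underside
- shaker: shaker with grey domed top, 44 mm across, 90 mm high, bystander; origin centre of underside

How it is judged:
By the outcome, as a careful person would: the job done as asked, in the order asked, and still so for the second after the job is handed in, while the arm keeps its last pose, push and grip.
It also fails if it takes over 48 s, if anything falls off the work surface, if the arm or the gripper's body presses on something with over 40 N, if the wrist force passes 120 N, or if a joint passes its speed limit or range.

## Robot

A 7-joint arm with a two-finger parallel gripper is mounted at the origin on a cart in front of the work surface, level with it; the furniture and walls round the work are solid. World frame = base frame: x ahead of the robot, y to its left, z up, the work surface at z = 0. Lengths are in m, angles in degrees, forces in N, time in s.
With the tool pointing down it reaches from about 0.425 to 0.875 m from the base axis. Payload 4.7 kg.
Tool frame: the origin (TCP) lies on the centre line of the jaws, within the pads' length; the fingertips stand 14 mm ahead of it and the grasp point (between the pads) lies 5 mm behind it; z points along the fingers, y is the line along which they close (so a half turn about z gives the same grasp; the last joint's range is limited). The gripper opens to 87 mm and grips with 3 to 60 N. Pads are 19 mm wide; open, the fingers measure 117 mm over their backs; the gripper's body (75 mm by 190 mm) begins 51 mm behind the grasp point.
Start: joints at [-75.052, 18.392, -4.016, 83.108, 1.295, 78.541, -3.26], TCP at [0.159, 0.63, 0.237] pointing down, gripper open.
Joint ranges: [-163.93, 163.93], [-17.29, 119.83], [-79.2, 71.16], [3.27, 140.29], [-89.18, 269.18], [5.43, 117.66], [-154.24, 154.24]. Speed limits (degrees/s): [147.25, 147.25, 180, 180, 180, 180, 180].

## Interface

Orientations are given as [roll, pitch, yaw] about the fixed x, y, z axes, in that order (R = Rz(yaw) Ry(pitch) Rx(roll)).
In Python, from cell import env gives the robot as it stands.
- The arm moves only by the tool jog_arm, never from a script. Its argument "motion" is a list that holds one entry, the list of rows, each a list of 7 numbers: the shift along the tool's x, y, z in units of 0.1 m (1.0 is 0.1 m), then the turn, a rotation vector about the tool's x, y, z in units of 180 degrees (1.0 is 180 degrees), then the closure, from 0 (fully open) to 1 (shut). A call has 1 to 5 rows; each row is the pose to reach, as a shift and turn from the pose commanded when the call began, along the tool's axes at that moment, turning the shorter way round; what a row does not reach only later rows make up. A row lasts 1/10 s, in which the tool goes at most 50 mm and 8.59 degrees, less where a joint would pass 70% of its speed; a pose out of reach is approached as far as the arm can. A call with a number of a shift or a turn outside -1 to 1 is refused whole. A call with a gripper value outside its range is refused whole. The fingers move at their own pace and stop on an object; "grip_force" is the grip in N (left out, the last holds). Time passes only in rows, so rows that repeat a pose let the fingers close. It gives the time, the measured TCP pose, the force, the opening and the grip force at its end, in the units of the state.
- env.get_obs(): the state, without advancing time (a new reading comes with each control period).
- env.read_camera(name): name is "side" or "top"; returns (picture, depth): 480x640x3 uint8, red, green, blue; 480x640 float32, m along the optical axis (not along the pixel's ray), 0 where there is no reading.
- env.camera_info(name): a dict with "camera_matrix" (3x3 intrinsics, pixels), "origin" and "orientation" of the camera in the world. Camera axes: x right, y down, z forward; pixel columns grow to the right and rows downward; lengths in m; the calibration is good to about 2 mm. A picture is of the moment at which its call begins. camera_info takes no time and is no camera call.
- env.sign_off(): hands the job in; it is judged then, once.
The state is a dict: "time_s": time; "qpos": joint angles; "joint_velocities": joint speeds; "effort": joint torques, N m; "tool_pos": TCP position; "tool_rot": TCP orientation; "force": force on the tool from outside, world axes, zero at the start; "wrist_torque": the same for the moment, N m; "grip_width": finger opening in m; "grasp_force": force on a finger pad.
Only numpy, scipy, OpenCV 4.12 (cv2) and the standard library are available. Lean on these libraries where they do the work, as an engineer would, in place of code of your own. Each camera call takes 0.05 s, during which the arm holds its last target. There are 200 camera calls.

## Working session

There is one attempt and no reset: what is moved stays moved. The work goes in short steps, Python scripts to look and compute and a tool call to move; the robot and the scene stay as the last step left them, time stands still between calls to the robot, and variables do not carry over. Pictures are saved under pics/ and viewed, at most 10 in all, crops included, and the job is handed in when it is done.

Besides the shell and the picture viewer there is one more tool, called after "Emit:" as name(argument=value, ...) on one line, values as JSON. jog_arm: Moves the arm, as the interface text tells. Shifts and turns lie within -1 to 1; 1 stands for 0.1 m of shift or 180 degrees of turn. Its arguments: {"type":"object","properties":{"motion":{"type":"array","items":{"type":"array","items":{"type":"array","items":{"type":"number"}}}},"grip_force":{"type":"number"}},"required":["motion"]}

```bash
mkdir -p pics; ls
cat > h.py <<'E'
import numpy as np, cv2
from scipy.spatial.transform import Rotation as R
from cell import env
def cloud(name):
    im,d=env.read_camera(name); c=env.camera_info(name); K=np.array(c["camera_matrix"])
    o=np.array(c["orientation"]); M=o if o.shape==(3,3) else R.from_euler('xyz',o,degrees=True).as_matrix()
    v,u=np.mgrid[:480,:640]
    P=np.stack([(u-K[0,2])/K[0,0]*d,(v-K[1,2])/K[1,1]*d,d],-1)@M.T+np.array(c["origin"])
    P[d==0]=np.nan
    return im,P
E
python3 - <<'E'
from h import *
for n in("top","side"):
    im,P=cloud(n); cv2.imwrite(f"pics/{n}0.png",im[...,::-1]); np.save(f"{n}0.npy",P); np.save(f"{n}0i.npy",im); print(env.camera_info(n))
print(env.get_obs())
E
```

```text
pics
{'camera_matrix': array([[520.78739814,   0.        , 312.87503811],
       [  0.        , 520.78739814, 242.56338708],
       [  0.        ,   0.        ,   1.        ]]), 'origin': array([ 0.31478551, -0.00584694,  1.23146631]), 'orientation': array([-167.40407845,   -0.18026027,  -86.96106345])}
{'camera_matrix': array([[436.66896907,   0.        , 309.56785866],
       [  0.        , 436.66896907, 233.6446204 ],
       [  0.        ,   0.        ,   1.        ]]), 'origin': array([ 0.09319615, -0.68089904,  0.64804896]), 'orientation': array([-121.73205711,    0.711068  ,  -35.81896749])}
{'time_s': 0.1, 'qpos': array([-75.05168793,  18.43427807,  -4.01454967,  83.16995758,
         1.29603451,  78.54167455,  -3.26057545]), 'joint_velocities': array([ 0.00230432, -0.10197337, -0.04124282, -0.16856624,  0.01146976,
        0.08654772,  0.00441518]), 'effort': array([-2.45275633e-04, -4.92571306e+01, -4.05750722e-01, -3.13401604e+01,
       -6.40611537e-02,  3.94279032e-02,  6.27308577e-05]), 'tool_pos': array([0.15873835, 0.62981162, 0.23555888]), 'tool_rot': array([-1.79899380e+02,  6.94591755e-03,  1.65860033e+02]), 'force': array([-0.31227698, -0.22039434, -0.4216962 ]), 'wrist_torque': array([-0.03682101,  0.02068758,  0.00866921]), 'grasp_force': 0.0, 'grip_width': 0.08700949284612788}
```

View pics/top0.png

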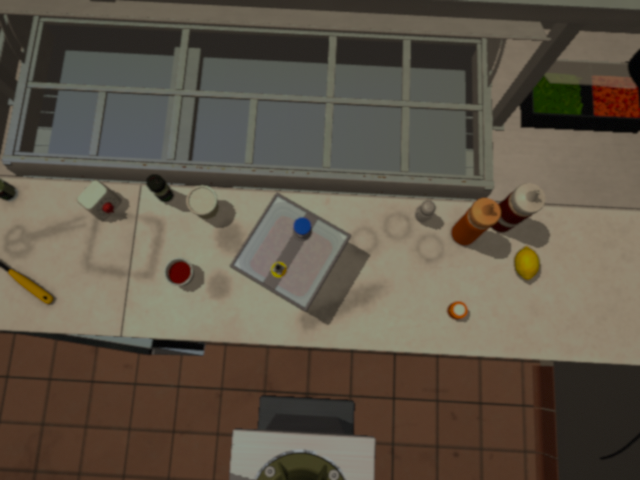

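View pics/side0.png

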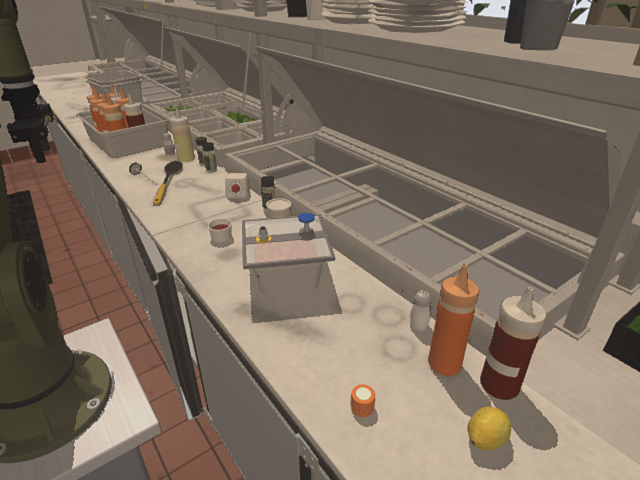

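The top view shows the pump head (blue) at about (303,228), the stud with its collar at (279,269) and the cap at (458,311). The ramekin is at (180,272), the deli cup at (203,202), the spice jar at (160,188) and the shaker at (427,210).

Run:
```python
from h import *
for n,boxes in (("top",dict(pump=(288,212,318,242),stud=(266,256,294,282),cap=(442,296,474,326))),("side",dict(pump=(294,208,320,240),stud=(252,222,276,248),cap=(345,380,382,420)))):
    P=np.load(n+"0.npy"); im=np.load(n+"0i.npy"); hsv=cv2.cvtColor(im,cv2.COLOR_RGB2HSV)
    for k,(a,b,c,d) in boxes.items():
        p=P[b:d,a:c].reshape(-1,3); h=hsv[b:d,a:c].reshape(-1,3)
        if k=="pump": m=(h[:,0]>100)&(h[:,0]<130)&(h[:,1]>140)
        elif k=="stud": m=(h[:,0]>20)&(h[:,0]<35)&(h[:,1]>150)
        else: m=(h[:,0]<20)&(h[:,1]>150)|((p[:,2]>.028)&(p[:,2]<.05))
        q=p[m&~np.isnan(p[:,0])]; 
        print(n,k,len(q),"med",np.median(q,0).round(4),"min",q.min(0).round(4),"max",q.max(0).round(4))
        zt=np.percentile(q[:,2],90); t=q[abs(q[:,2]-zt)<.004]; print("   top",zt.round(4),len(t),((t.min(0)+t.max(0))/2).round(4),t.mean(0).round(4),np.ptp(t,axis=0).round(3))
        if k=="stud":
            t=p[(p[:,2]>.132)&(p[:,2]<.15)]; print("   studtop",len(t),t.mean(0).round(4) if len(t) else 0)
    L=P.reshape(-1,3); 
    m=(L[:,2]>.104)&(L[:,2]<.118)&(L[:,0]>.3)&(L[:,0]<.8)&(abs(L[:,1])<.25)
    if m.sum(): print(n,"lid",m.sum(),cv2.minAreaRect((L[m,:2]*1000).astype(np.float32)))
im=np.load("top0i.npy"); a=cv2.resize(im[185:325,225:365],(560,560),interpolation=2)
s=np.load("side0i.npy"); b=cv2.resize(s[200:270,240:275+0],(280,560),interpolation=2)
cv2.imwrite("pics/c1.png",np.hstack([a[:, :520],b])[...,::-1])
```

```text
top pump 212 med [0.5879 0.0283 0.1634] min [0.5708 0.0113 0.1586] max [0.6068 0.0454 0.1687]
   top 0.166 164 [0.5881 0.0284 0.1654] [0.5886 0.0286 0.1643] [0.035 0.034 0.007]
top stud 105 med [0.4964 0.0731 0.1147] min [0.4834 0.0592 0.1098] max [0.5178 0.0915 0.1414]
   top 0.1187 41 [0.5001 0.0741 0.1168] [0.4968 0.0742 0.1161] [0.033 0.029 0.004]
   studtop 58 [0.5    0.0756 0.1411]
top cap 277 med [ 0.4422 -0.334   0.0366] min [ 4.236e-01 -3.659e-01 -3.000e-04] max [ 0.4625 -0.3154  0.0435]
   top 0.0398 174 [ 0.4431 -0.3341  0.0397] [ 0.4432 -0.3349  0.0381] [0.039 0.037 0.008]
top lid 7450 ((545.47802734375, 53.074310302734375), (196.34754943847656, 198.38748168945312), 62.302791595458984)
side pump 81 med [0.5852 0.0248 0.1619] min [0.5675 0.0082 0.1596] max [0.6025 0.0406 0.1634]
   top 0.1629 81 [0.585  0.0244 0.1615] [0.5854 0.0249 0.1618] [0.035 0.032 0.004]
side stud 13 med [0.4883 0.0739 0.1129] min [0.4836 0.0603 0.111 ] max [0.5129 0.0803 0.1141]
   top 0.1139 13 [0.4982 0.0703 0.1125] [0.4962 0.0709 0.113 ] [0.029 0.02  0.003]
   studtop 46 [0.4962 0.0706 0.138 ]
side cap 640 med [ 0.4345 -0.3457  0.0348] min [ 0.4196 -0.36   -0.0007] max [ 0.4602 -0.3193  0.0396]
   top 0.0371 382 [ 0.4401 -0.339   0.0363] [ 0.4394 -0.34    0.036 ] [0.04  0.039 0.006]
side lid 3747 ((541.9923095703125, 49.750511169433594), (200.7920379638672, 198.0777587890625), 62.37666702270508)
```

View pics/c1.png

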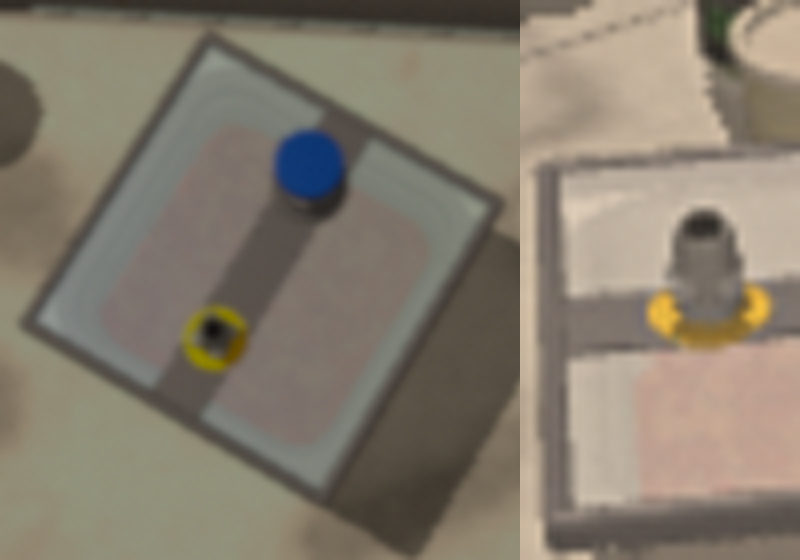

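The crop shows the pump head centre at about (310,165) and the stud inside its collar at about (213,335). The two cameras average to pump (0.587,0.027), stud (0.498,0.073) and cap (0.441,-0.337). I'm moving towards the pump now, with yaw aligned to 180 and fingers closed.

Emit:
jog_arm(motion=[[[-0.4, -0.365, 0, 0, 0, -0.04, 1], [-0.8, -0.73, 0, 0, 0, -0.0786, 1], [-0.8, -0.73, 0, 0, 0, -0.0786, 1], [-0.8, -0.73, 0, 0, 0, -0.0786, 1]]], grip_force=20)

```text
time_s: 0.5
tool_pos: [0.2206, 0.5383, 0.2366]
tool_rot: [-180.0, 0.0, 179.7]
force: [0.3, 0.6, -0.8]
grip_width: 0.0626
grasp_force: 0.0
```

Emit:
jog_arm(motion=[[[-0.2, -0.3, 0, 0, 0, 0, 1], [-0.4, -0.6, 0, 0, 0, 0, 1], [-0.6, -0.86, 0, 0, 0, 0, 1], [-0.6, -0.86, 0, 0, 0, 0, 1]]])

```text
time_s: 0.9
tool_pos: [0.2814, 0.4516, 0.2366]
tool_rot: [-179.9, 0.1, 179.7]
force: [-0.0, -0.1, -0.3]
grip_width: 0.0311
grasp_force: 0.0
```

Emit:
jog_arm(motion=[[[-0.2, -0.3, 0, 0, 0, 0, 1], [-0.4, -0.6, 0, 0, 0, 0, 1], [-0.61, -0.85, 0, 0, 0, 0, 1], [-0.61, -0.85, 0, 0, 0, 0, 1]]])

```text
time_s: 1.3
tool_pos: [0.3421, 0.3671, 0.2367]
tool_rot: [-180.0, 0.1, 179.7]
force: [-0.5, 0.3, -0.1]
grip_width: 0.0025
grasp_force: 0.0
```

Emit:
jog_arm(motion=[[[-0.2, -0.3, 0, 0, 0, 0, 1], [-0.4, -0.6, 0, 0, 0, 0, 1], [-0.61, -0.85, 0, 0, 0, 0, 1], [-0.61, -0.85, 0, 0, 0, 0, 1]]])

```text
time_s: 1.7
tool_pos: [0.4029, 0.2823, 0.2368]
tool_rot: [-180.0, 0.1, 179.7]
force: [-0.0, 0.0, 0.3]
grip_width: 0.0001
grasp_force: 0.0
```

Emit:
jog_arm(motion=[[[-0.2, -0.3, 0, 0, 0, 0, 1], [-0.4, -0.6, 0, 0, 0, 0, 1], [-0.61, -0.85, 0, 0, 0, 0, 1], [-0.61, -0.85, 0, 0, 0, 0, 1]]])

```text
time_s: 2.1
tool_pos: [0.4638, 0.1974, 0.2367]
tool_rot: [-179.9, 0.1, 179.7]
force: [0.6, -0.8, -0.0]
grip_width: 0.0006
grasp_force: 0.0
```

Emit:
jog_arm(motion=[[[-0.2, -0.3, 0, 0, 0, 0, 1], [-0.4, -0.6, 0, 0, 0, 0, 1], [-0.61, -0.85, 0, 0, 0, 0, 1], [-0.61, -0.85, 0, 0, 0, 0, 1]]])

```text
time_s: 2.5
tool_pos: [0.5246, 0.1126, 0.2365]
tool_rot: [-179.9, 0.1, 179.8]
force: [-0.8, -1.1, -0.3]
grip_width: 0.0005
grasp_force: 0.0
```

Emit:
jog_arm(motion=[[[-0.2, -0.3, 0, 0, 0, 0, 1], [-0.4, -0.6, 0, 0, 0, 0, 1], [-0.61, -0.85, 0.2, 0, 0, 0, 1], [-0.61, -0.85, 0.4, 0, 0, 0, 1], [-0.61, -0.85, 0.4, 0, 0, 0, 1]]])

```text
time_s: 3.0
tool_pos: [0.582, 0.0319, 0.1932]
tool_rot: [180.0, -0.4, -179.9]
force: [-0.3, 0.3, 0.2]
grip_width: 0.0006
grasp_force: 0.0
```

Run:
```python
from h import *
o=env.get_obs(); print(o["qpos"].round(1),o["tool_pos"],o["grip_width"])
im,P=cloud("side"); im2,_=cloud("top")
a=cv2.resize(im[140:290,220:360],(420,450)); b=cv2.resize(im2[150:300,230:350],(360,450))
cv2.imwrite("pics/c2.png",np.hstack([a,b])[...,::-1])
```

```text
[-30.2  12.6  28.3  97.1  -6.3  72.3  89.5] [0.58197322 0.03192283 0.19320425] 0.0005900217765638644
```

View pics/c2.png

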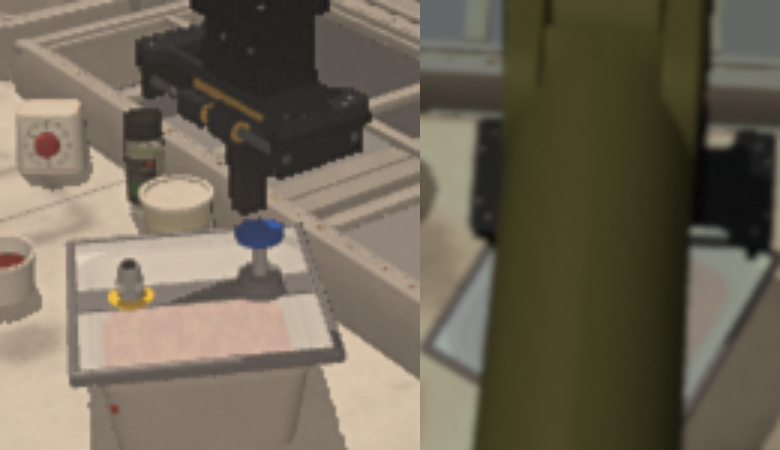

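The side view shows the closed fingertips just above the blue head and about 10 crop-pixels left of its centre. I'm correcting by 5 mm in x and y, then pressing.

Emit:
jog_arm(motion=[[[-0.05, -0.05, 0, 0, 0, 0, 1], [-0.05, -0.05, 0.1, 0, 0, 0, 1], [-0.05, -0.05, 0.2, 0, 0, 0, 1], [-0.05, -0.05, 0.2, 0, 0, 0, 1]]])

```text
time_s: 3.5
tool_pos: [0.5885, 0.0244, 0.1756]
tool_rot: [180.0, -0.0, -180.0]
force: [0.4, 1.3, 4.0]
grip_width: 0.0003
grasp_force: 1.6
```

Emit:
jog_arm(motion=[[[0, 0, 0.05, 0, 0, 0, 1], [0, 0, 0.1, 0, 0, 0, 1], [0, 0, 0.14, 0, 0, 0, 1], [0, 0, 0.18, 0, 0, 0, 1], [0, 0, 0.18, 0, 0, 0, 1]]])

```text
time_s: 4.0
tool_pos: [0.5886, 0.0244, 0.1592]
tool_rot: [179.9, 0.0, -180.0]
force: [-1.6, 0.4, 8.8]
grip_width: 0.0004
grasp_force: 4.1
```

Emit:
jog_arm(motion=[[[0, 0, 0.04, 0, 0, 0, 1], [0, 0, 0.08, 0, 0, 0, 1], [0, 0, 0.08, 0, 0, 0, 1]]])

```text
time_s: 4.3
tool_pos: [0.5887, 0.0244, 0.1524]
tool_rot: [179.9, 0.0, -180.0]
force: [-4.2, 1.2, 12.3]
grip_width: 0.0003
grasp_force: 6.5
```

Emit:
jog_arm(motion=[[[0, 0, 0.03, 0, 0, 0, 1], [0, 0, 0.03, 0, 0, 0, 1]]])

```text
time_s: 4.5
tool_pos: [0.5889, 0.0243, 0.1522]
tool_rot: [179.9, 0.1, -180.0]
force: [-10.5, 0.1, 26.7]
grip_width: 0.0002
grasp_force: 13.3
```

The head travelled 24 mm and then hit a hard stop (12 to 27 N with no further motion). I'm lifting off, then checking the spring-back on the way to the cap.

Emit:
jog_arm(motion=[[[0, 0, -0.2, 0, 0, 0, 1], [0, 0, -0.6, 0, 0, 0, 1], [0, 0, -0.9, 0, 0, 0, 1], [0, 0, -0.9, 0, 0, 0, 1]]])

```text
time_s: 4.9
tool_pos: [0.591, 0.0239, 0.2421]
tool_rot: [179.9, 0.5, -180.0]
force: [0.4, 0.2, -0.0]
grip_width: 0.0003
grasp_force: 0.0
```

Emit:
jog_arm(motion=[[[0.18, -0.45, 0, 0, 0, 0, 0.5], [0.37, -0.9, 0, 0, 0, 0, 0.3], [0.37, -0.9, 0, 0, 0, 0, 0.3]]])

```text
time_s: 5.2
tool_pos: [0.5486, -0.0746, 0.2371]
tool_rot: [-179.8, -0.1, 179.4]
force: [0.7, -1.0, 0.7]
grip_width: 0.017
grasp_force: 0.0
```

Emit:
jog_arm(motion=[[[0.18, -0.45, 0, 0, 0, 0, 0.3], [0.37, -0.9, 0, 0, 0, 0, 0.3], [0.37, -0.9, 0, 0, 0, 0, 0.3]]])

```text
time_s: 5.5
tool_pos: [0.5109, -0.1641, 0.2371]
tool_rot: [-179.8, -0.1, 179.3]
force: [-0.6, -0.7, 0.0]
grip_width: 0.0403
grasp_force: 0.0
```

Emit:
jog_arm(motion=[[[0.18, -0.45, 0, 0, 0, 0, 0.2], [0.37, -0.9, 0, 0, 0, 0, 0.2], [0.37, -0.9, 0, 0, 0, 0, 0.2]]])

```text
time_s: 5.8
tool_pos: [0.4733, -0.2536, 0.2372]
tool_rot: [-179.8, -0.1, 179.3]
force: [0.0, -0.6, -0.1]
grip_width: 0.0635
grasp_force: 0.0
```

Emit:
jog_arm(motion=[[[0.18, -0.45, 0.3, 0, 0, 0, 0.2], [0.37, -0.9, 0.8, 0, 0, 0, 0.2], [0.37, -0.9, 0.9, 0, 0, 0, 0.2], [0.37, -0.9, 0.9, 0, 0, 0, 0.2]]])

```text
time_s: 6.2
tool_pos: [0.4358, -0.3371, 0.1431]
tool_rot: [179.9, -0.5, 179.6]
force: [-1.4, -0.3, -1.0]
grip_width: 0.0698
grasp_force: 0.0
```

Run:
```python
from h import *
o=env.get_obs(); print(o["qpos"].round(1),o["tool_pos"],o["tool_rot"],o["grip_width"])
im,P=cloud("side"); im2,_=cloud("top")
for n,(I,Q),(a,b,c,d) in (("side",(im,P),(294,208,320,240)),("top",(im2,_),(288,212,318,242))):
    h=cv2.cvtColor(I,cv2.COLOR_RGB2HSV)[b:d,a:c]; m=(h[...,0]>100)&(h[...,0]<130)&(h[...,1]>140); print(n,"pump",m.sum(),np.nanmedian(Q[b:d,a:c][m],0))
a=cv2.resize(im[250:440,250:450],(420,400)); b=cv2.resize(im2[230:390,390:540],(375,400))
cv2.imwrite("pics/c3.png",np.hstack([a,b])[...,::-1])
```

```text
[ -4.8  13.   44.9 105.1  -9.7  66.4 133. ] [ 0.43583117 -0.33708039  0.14306728] [179.88850027  -0.47811363 179.6289365 ] 0.06975551207989608
side pump 84 [0.58569823 0.02494791 0.16194669]
top pump 212 [0.58794322 0.0281931  0.16313641]
```

View pics/c3.png

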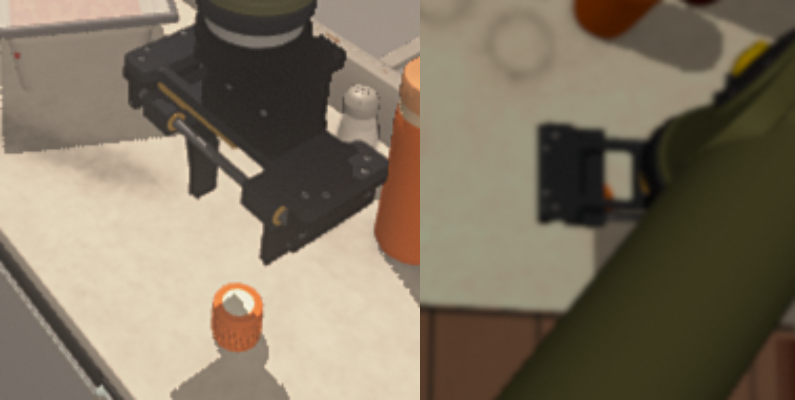

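The pump is back up: its height reads 0.162, the same as before the press. The cap at about (237,315) in the crop sits under the jaws. I'm descending and grasping.

Emit:
jog_arm(motion=[[[-0.05, 0, 0.3, 0, 0, 0, 0.2], [-0.05, 0, 0.6, 0, 0, 0, 0.2], [-0.05, 0, 0.8, 0, 0, 0, 0.2], [-0.05, 0, 0.8, 0, 0, 0, 0.2]]])

```text
time_s: 6.7
tool_pos: [0.4461, -0.3333, 0.0661]
tool_rot: [179.9, -0.1, -179.8]
force: [-0.6, 0.0, 0.5]
grip_width: 0.0696
grasp_force: 0.0
```

Emit:
jog_arm(motion=[[[0.05, -0.04, 0.15, 0, 0, 0, 0.2], [0.05, -0.04, 0.3, 0, 0, 0, 0.2], [0.05, -0.04, 0.44, 0, 0, 0, 0.2], [0.05, -0.04, 0.44, 0, 0, 0, 0.2]]])

```text
time_s: 7.1
tool_pos: [0.4395, -0.3389, 0.0216]
tool_rot: [179.9, -0.2, -180.0]
force: [-0.2, -0.6, -0.3]
grip_width: 0.07
grasp_force: 0.0
```

Emit:
jog_arm(motion=[[[0, 0, 0, 0, 0, 0, 0.6], [0, 0, 0, 0, 0, 0, 0.8], [0, 0, 0, 0, 0, 0, 1], [0, 0, 0, 0, 0, 0, 1], [0, 0, 0, 0, 0, 0, 1]]], grip_force=40)

```text
time_s: 7.6
tool_pos: [0.441, -0.34, 0.0239]
tool_rot: [180.0, 0.0, -180.0]
force: [-0.3, 0.6, 0.9]
grip_width: 0.0389
grasp_force: 40.0
```

Emit:
jog_arm(motion=[[[0, 0, -0.2, 0, 0, 0, 1], [0, 0, -0.6, 0, 0, 0, 1], [0, 0, -0.9, 0, 0, 0, 1], [0, 0, -0.9, 0, 0, 0, 1]]], grip_force=50)

```text
time_s: 8.0
tool_pos: [0.4431, -0.3421, 0.1179]
tool_rot: [-179.8, 0.4, 180.0]
force: [-0.4, -0.1, -0.4]
grip_width: 0.0387
grasp_force: 50.0
```

Emit:
jog_arm(motion=[[[0, 0, -0.3, 0, 0, 0, 1], [0, 0, -0.6, 0, 0, 0, 1], [0, 0, -0.9, 0, 0, 0, 1], [0, 0, -0.9, 0, 0, 0, 1]]])

```text
time_s: 8.4
tool_pos: [0.4424, -0.3414, 0.207]
tool_rot: [-179.9, 0.3, -180.0]
force: [0.2, -0.9, 0.5]
grip_width: 0.0387
grasp_force: 50.0
```

Emit:
jog_arm(motion=[[[-0.05, 0.3, 0, 0, 0, 0, 1], [-0.1, 0.7, 0, 0, 0, 0, 1], [-0.14, 1, 0, 0, 0, 0, 1], [-0.14, 1, 0, 0, 0, 0, 1]]])

```text
time_s: 8.8
tool_pos: [0.4555, -0.2342, 0.2019]
tool_rot: [179.8, -0.1, -179.5]
force: [0.3, 0.0, -1.0]
grip_width: 0.0388
grasp_force: 50.0
```

Emit:
jog_arm(motion=[[[-0.05, 0.3, 0, 0, 0, 0, 1], [-0.1, 0.7, 0, 0, 0, 0, 1], [-0.14, 1, 0, 0, 0, 0, 1], [-0.14, 1, 0, 0, 0, 0, 1]]])

```text
time_s: 9.2
tool_pos: [0.4689, -0.1353, 0.2022]
tool_rot: [179.9, -0.1, -179.6]
force: [-0.1, -0.5, -0.4]
grip_width: 0.0389
grasp_force: 50.0
```

Emit:
jog_arm(motion=[[[-0.05, 0.3, 0, 0, 0, 0, 1], [-0.1, 0.7, 0, 0, 0, 0, 1], [-0.14, 1, 0, 0, 0, 0, 1], [-0.14, 1, 0, 0, 0, 0, 1]]])

```text
time_s: 9.6
tool_pos: [0.4827, -0.0361, 0.2024]
tool_rot: [179.9, -0.1, -179.6]
force: [-0.1, 0.0, -0.8]
grip_width: 0.0389
grasp_force: 50.0
```

Emit:
jog_arm(motion=[[[-0.05, 0.3, 0, 0, 0, 0, 1], [-0.1, 0.7, 0, 0, 0, 0, 1], [-0.14, 1, 0, 0, 0, 0, 1], [-0.14, 1, 0, 0, 0, 0, 1], [-0.14, 1, 0, 0, 0, 0, 1]]])

```text
time_s: 10.1
tool_pos: [0.4966, 0.0586, 0.2027]
tool_rot: [-179.9, -0.1, 180.0]
force: [0.1, -1.2, -0.0]
grip_width: 0.039
grasp_force: 50.0
```

Run:
```python
from h import *
o=env.get_obs(); print(o["tool_pos"],o["tool_rot"],o["grip_width"])
im,P=cloud("side"); np.save("s3.npy",P); np.save("s3i.npy",im)
h=cv2.cvtColor(im,cv2.COLOR_RGB2HSV); m=(h[...,0]<18)&(h[...,1]>150); m[:, :210]=0; m[260:]=0; m[:,340:]=0; m[:150]=0
q=P[m]; q=q[~np.isnan(q[:,0])]; q=q[abs(q[:,1]-.06)<.06]; print(len(q),q.mean(0),q.min(0),q.max(0))
ys,xs=np.where(m); print(xs.min(),xs.max(),ys.min(),ys.max())
# fit cylinder axis r=.02
from scipy.optimize import least_squares
b=q[(q[:,2]<q[:,2].max()-.004)]
f=least_squares(lambda c:np.hypot(b[:,0]-c[0],b[:,1]-c[1])-.0197,b.mean(0)[:2]+[.01,.015],loss="soft_l1",f_scale=.001); print("cap axis",f.x,np.abs(f.fun).mean())
P0=np.load("side0.npy"); i0=np.load("side0i.npy"); p=P0[215:250,250:280].reshape(-1,3); s=p[(p[:,2]>.114)&(p[:,2]<.145)&(np.hypot(p[:,0]-.497,p[:,1]-.072)<.02)]
t=s[s[:,2]<.136]
f=least_squares(lambda c:np.hypot(t[:,0]-c[0],t[:,1]-c[1])-.009,[.498,.073],loss="soft_l1",f_scale=.001); print("stud axis side",f.x,len(t),np.abs(f.fun).mean(),s[:,2].max())
u=s[s[:,2]>.137]; print(len(u),u.mean(0))
a=cv2.resize(im[130:280,200:360],(800,600*150//120*100//125)); cv2.imwrite("pics/c4.png",a[:600,...,::-1])
```

```text
[0.49658099 0.0586131  0.20269296] [-1.79907320e+02 -7.06056209e-02  1.79992199e+02] 0.03899470569541035
158 [0.4821192  0.05114916 0.20002735] [0.47544011 0.03950214 0.1794723 ] [0.50466369 0.07715664 0.21593917]
215 271 185 228
cap axis [0.49614931 0.05952764] 0.0009185927872601287
stud axis side [0.49740789 0.07299833] 79 0.0021312498236774973 0.14245378271057196
26 [0.49706853 0.07187945 0.14030312]
```

View pics/c4.png

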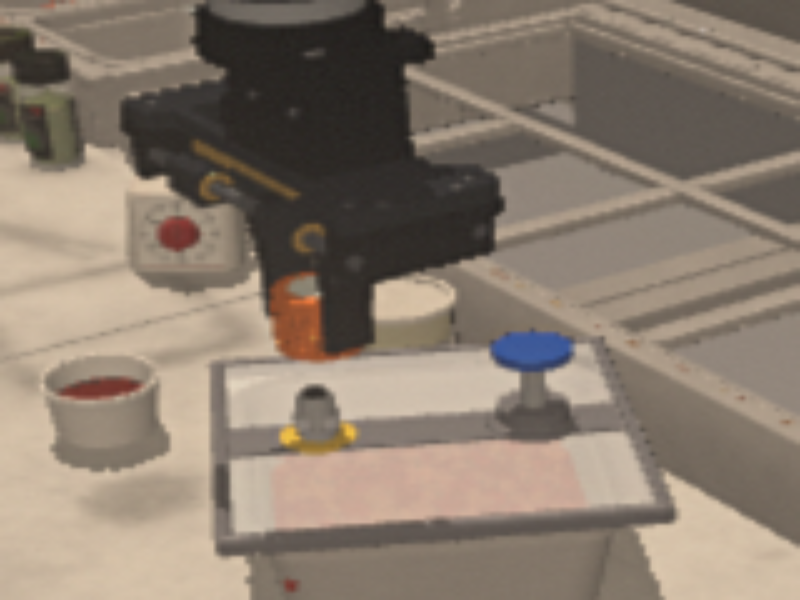

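The side view shows the cap firmly in the jaws, centred near (310,315) in the crop, with the stud below it at (317,415). In that camera's frame the cap has to move about +1.5 mm in x and +13 mm in y.

Emit:
jog_arm(motion=[[[-0.015, 0.135, 0, 0, 0, 0, 1], [-0.015, 0.135, 0.1, 0, 0, 0, 1], [-0.015, 0.135, 0.2, 0, 0, 0, 1], [-0.015, 0.135, 0.28, 0, 0, 0, 1], [-0.015, 0.135, 0.28, 0, 0, 0, 1]]], grip_force=60)

```text
time_s: 10.65
tool_pos: [0.4969, 0.0729, 0.1737]
tool_rot: [-179.9, -0.2, 180.0]
force: [-0.4, 0.2, -0.9]
grip_width: 0.0389
grasp_force: 60.0
```

Emit:
jog_arm(motion=[[[0, 0, 0, 0, 0, 0, 1], [0, 0, 0, 0, 0, 0, 1]]])

```text
time_s: 10.85
tool_pos: [0.4984, 0.0734, 0.1759]
tool_rot: [180.0, 0.0, 180.0]
force: [0.8, -0.0, -0.3]
grip_width: 0.0387
grasp_force: 60.0
```

Run:
```python
from h import *
o=env.get_obs(); print(o["tool_pos"],o["force"])
im,P=cloud("side"); a=cv2.resize(im[180:260,220:320],(750,600),interpolation=2); cv2.imwrite("pics/c5.png",a[...,::-1])
```

```text
[0.49840131 0.07342169 0.17586219] [ 0.78125606 -0.04259401 -0.30107811]
```

View pics/c5.png

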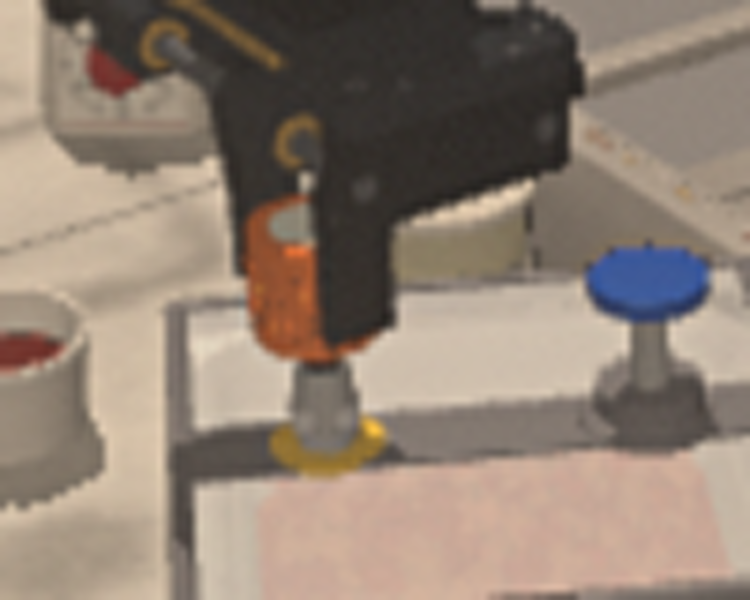

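The cap is lined up over the stud (cap centre about 320, stud about 325 across the crop). I'm descending in force-checked steps.

Emit:
jog_arm(motion=[[[0, 0, 0.05, 0, 0, 0, 1], [0, 0, 0.1, 0, 0, 0, 1], [0, 0, 0.12, 0, 0, 0, 1], [0, 0, 0.12, 0, 0, 0, 1]]])

```text
time_s: 11.3
tool_pos: [0.4978, 0.0735, 0.163]
tool_rot: [-180.0, -0.1, -180.0]
force: [1.2, 1.5, 0.1]
grip_width: 0.0387
grasp_force: 60.0
```

Emit:
jog_arm(motion=[[[0, 0, 0.04, 0, 0, 0, 1], [0, 0, 0.08, 0, 0, 0, 1], [0, 0, 0.08, 0, 0, 0, 1]]])

```text
time_s: 11.6
tool_pos: [0.4977, 0.0734, 0.1549]
tool_rot: [-180.0, -0.1, -180.0]
force: [0.5, 0.5, -0.7]
grip_width: 0.0388
grasp_force: 60.0
```

Emit:
jog_arm(motion=[[[0, 0, 0.03, 0, 0, 0, 1], [0, 0, 0.06, 0, 0, 0, 1], [0, 0, 0.06, 0, 0, 0, 1]]])

```text
time_s: 11.9
tool_pos: [0.4984, 0.0736, 0.15]
tool_rot: [180.0, 0.0, -180.0]
force: [-1.8, -0.8, 4.4]
grip_width: 0.0389
grasp_force: 60.0
```

Emit:
jog_arm(motion=[[[0, 0, 0.02, 0, 0, 0, 1], [0, 0, 0.04, 0, 0, 0, 1], [0, 0, 0.04, 0, 0, 0, 1]]])

```text
time_s: 12.2
tool_pos: [0.4985, 0.0736, 0.1463]
tool_rot: [180.0, 0.0, -180.0]
force: [-0.5, -0.7, 4.7]
grip_width: 0.0388
grasp_force: 60.0
```

Emit:
jog_arm(motion=[[[0, 0, 0.02, 0, 0, 0, 1], [0, 0, 0.03, 0, 0, 0, 1], [0, 0, 0.03, 0, 0, 0, 1]]])

```text
time_s: 12.5
tool_pos: [0.4981, 0.0736, 0.1414]
tool_rot: [-180.0, 0.0, -180.0]
force: [3.6, 0.0, -8.4]
grip_width: 0.0388
grasp_force: 60.0
```

Emit:
jog_arm(motion=[[[0, 0, 0.02, 0, 0, 0, 1], [0, 0, 0.03, 0, 0, 0, 1], [0, 0, 0.03, 0, 0, 0, 1]]])

```text
time_s: 12.8
tool_pos: [0.498, 0.0735, 0.1399]
tool_rot: [180.0, -0.0, -180.0]
force: [-0.4, 0.3, 1.1]
grip_width: 0.0387
grasp_force: 60.0
```

The click came through clearly: the force dropped to -8 N and the TCP is now at the predicted home height of 0.140. I'm building up the firm press.

Emit:
jog_arm(motion=[[[0, 0, 0.02, 0, 0, 0, 1], [0, 0, 0.02, 0, 0, 0, 1], [0, 0, 0.02, 0, 0, 0, 1]]])

```text
time_s: 13.1
tool_pos: [0.4981, 0.0735, 0.1397]
tool_rot: [179.9, -0.0, -180.0]
force: [-5.4, -0.8, 12.7]
grip_width: 0.0386
grasp_force: 60.0
```

Emit:
jog_arm(motion=[[[0.005, 0, 0.01, 0, 0, 0, 1], [0.005, 0, 0.01, 0, 0, 0, 1], [0.005, 0, 0.01, 0, 0, 0, 1]]])

```text
time_s: 13.4
tool_pos: [0.4981, 0.0735, 0.1397]
tool_rot: [179.9, 0.1, 180.0]
force: [-6.3, -1.0, 17.3]
grip_width: 0.0381
grasp_force: 60.0
```

Emit:
jog_arm(motion=[[[0, 0, 0, 0, 0, 0, 1], [0, 0, 0, 0, 0, 0, 1], [0, 0, 0, 0, 0, 0, 1]]])

```text
time_s: 13.7
tool_pos: [0.4981, 0.0735, 0.1397]
tool_rot: [179.9, 0.1, 180.0]
force: [-7.1, -1.8, 17.2]
grip_width: 0.0388
grasp_force: 60.0
```

Run:
```python
from h import *
im,P=cloud("side"); a=cv2.resize(im[180:260,220:320],(750,600),interpolation=2); cv2.imwrite("pics/c6.png",a[...,::-1])
o=env.get_obs(); print(o["tool_pos"],o["force"],o["grasp_force"])
```

```text
[0.49812867 0.07353609 0.13970219] [-6.92502239 -1.03807573 17.37666599] 60.005507874302566
```

View pics/c6.png

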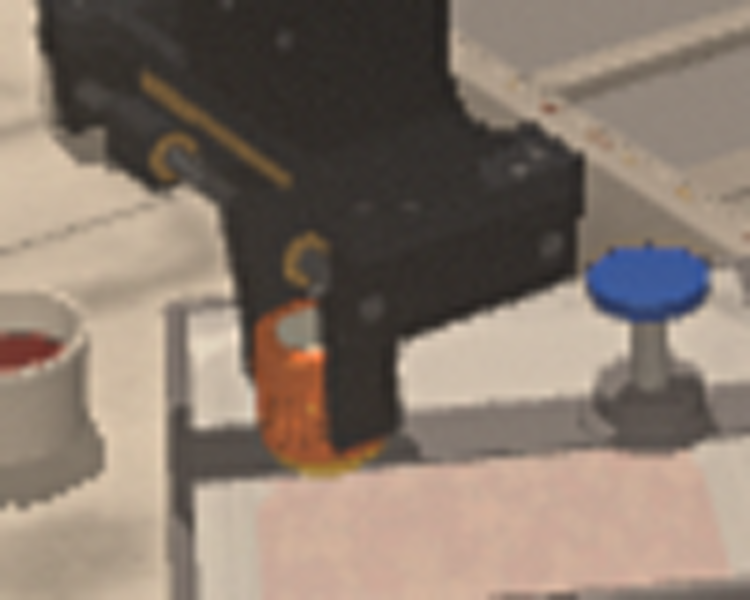

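The cap is seated down to the collar at about (320,465) and still held at 17 N, with the pump head up at (648,280). I'm handing in.

```bash
python3 -c "
from cell import env
print(env.sign_off())"
```

```text
the job is handed in; nothing more can be done
None
```

The pump was pressed to its stop and sprang back up, and the cap clicked home on the stud and is still gripped and pressed down with about 17 N; the job is handed in at about 14 s, with no verdict returned.

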